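# Sort a tower of bungs into their dishes

## Robot

A 6-joint arm with a two-finger parallel gripper is mounted at the origin on the work surface; the furniture and walls round the work are solid. World frame = base frame: x ahead of the robot, y to its left, z up, the work surface at z = 0. Lengths are in m, angles in degrees, forces in N, time in s.
With the tool pointing down it reaches from about 0.325 to 0.925 m from the base axis. Payload 3.1 kg.
Tool frame: the origin (TCP) lies at the very end of the fingers, on their centre line; the grasp point (between the pads) lies 19 mm behind it; z points along the fingers, y is the line along which they close (so a half turn about z gives the same grasp; the last joint's range is limited). The gripper opens to 85 mm and grips with 20 to 120 N. Pads are 22 mm wide; open, the fingers measure 114 mm over their backs; the gripper's body (76 mm by 85 mm) begins 54 mm behind the grasp point. The pads swing forward as they close: fully open they stand 13 mm farther back than shut.
Start: joints at [-69.511, 12.427, 92.441, -0, 75.132, -6.429], TCP at [0.283, -0.557, 0.231] pointing down, gripper open.
Joint ranges: [-157.48, 157.48], [-44.54, 120.13], [17.64, 146.25], [-64.5, 244.5], [7.68, 150.69], [-147.95, 147.95]. Speed limits (degrees/s): [159.86, 159.86, 180, 180, 180, 180].

## Interface

Orientations are given as a 3x3 rotation matrix whose columns are the frame's x, y, z axes.
In Python, from plant import env, viewer gives the robot as it stands.
- The arm moves only by the shell command python3 -m inch 'ROWS' [FORCE]. ROWS is JSON, a list of rows, each a list of 7 numbers: the finger opening in mm, from 0 to 85.4, then the shift along the world's x, y, z in mm, then the turn, a rotation vector about the world's x, y, z in degrees. In form: [[jaw, dx, dy, dz, wx, wy, wz], ...]. A call has exactly 10 rows; each row is the pose to reach, as a shift and turn from the pose commanded when the call began; what a row does not reach only later rows make up. A row lasts 1/12 s, in which the tool goes at most 41.7 mm and 7.16 degrees, less where a joint would pass 70% of its speed; a pose out of reach is approached as far as the arm can. A call with a gripper value outside its range is refused whole. The fingers move at their own pace and stop on an object; FORCE is the grip in N (left out, the last holds). Time passes only in rows, so rows that repeat a pose let the fingers close, or fill a call up. It gives the time, the measured TCP pose, the force, the opening and the grip force at its end, in the units of the state.
- env.state(): the state, without advancing time (a new reading comes with each control period).
- viewer.snapshot(name): name is "scene" or "top" or "wrist"; returns the picture (480x640x3 uint8, red, green, blue); there is no depth.
- viewer.get_calibration(name): a dict with "K" (3x3 intrinsics, pixels), "dist_coeffs" ([k1, k2, p1, p2, k3] as OpenCV has them; the pictures are not rectified), "pose" (4x4, takes a point from camera to world coordinates). Camera axes: x right, y up, looking along -z (the intrinsics and any distortion apply to the point x, -y, -z); pixel columns grow to the right and rows downward; lengths in m; the calibration is good to about 2 mm. A picture is of the moment at which its call begins: read the wrist's pose just before it. get_calibration takes no time and is no camera call; for the wrist camera it gives the pose at the moment of the call.
- env.sign_off(): hands the job in; it is judged then, once.
The state is a dict: "clock": time; "qpos": joint angles; "qvel": joint speeds; "joint_torque": joint torques, N m; "ee_pos": TCP position; "ee_rot": TCP orientation; "force": force on the tool from outside, world axes, zero at the start; "moment": the same for the moment, N m; "gripper_width": finger opening in m; "gripper_force": force on a finger pad.
Only numpy, scipy, OpenCV 4.12 (cv2) and the standard library are available. Lean on these libraries where they do the work, as an engineer would, in place of code of your own. Each camera call takes 0.05 s, during which the arm holds its last target. There are 200 camera calls.

## Task

Take apart the tower of four laboratory bungs that stands on the white tile and put each bung into the round white dish of its own size: the largest bung in the widest dish, the second largest in the second widest, and so on down to the smallest bung in the narrowest dish. Each must stand upright on its wide end as it stands now, flat on the dish's floor inside the rim; do not tip any bung over, and leave the vial and the mortar beside the work where they are.

Things in the scene. Friction and masses are not known exactly. Their poses are not given: they have to be found in the camera images.
- bung_46_mid (a point): largest bung, smooth dark rubber, bottom of the tower: loose solid tapered plug standing upright on its wide end, 46 mm across below, about 39 mm across at the top, 30 mm high; the point is its centre, half-way up; z is its axis, up
- bung_38_mid (a point): second largest bung, reddish brown, second from below: loose solid tapered plug standing upright on its wide end, 38 mm across below, about 30 mm across at the top, 26 mm high; the point is its centre, half-way up; z is its axis, up
- bung_32_mid (a point): third bung, black, third from below: loose solid tapered plug standing upright on its wide end, 32 mm across below, about 26 mm across at the top, 26 mm high; the point is its centre, half-way up; z is its axis, up
- bung_26_mid (a point): smallest bung, light brown, top of the tower: loose solid tapered plug standing upright on its wide end, 26 mm across below, about 21 mm across at the top, 26 mm high; the point is its centre, half-way up; z is its axis, up
- dish_72_floor (a point): widest of four shallow round white plastic dishes, fixed to the bench: 72 mm inner diameter, 80 mm outer, 7 mm high over the bench, flat floor 3 mm thick, so the rim stands 4 mm above the floor; the point is the centre of the floor inside (3 mm above the bench); z is up
- dish_62_floor (a point): second widest of four shallow round white plastic dishes, fixed to the bench: 62 mm inner diameter, 70 mm outer, 7 mm high over the bench, flat floor 3 mm thick, so the rim stands 4 mm above the floor; the point is the centre of the floor inside (3 mm above the bench); z is up
- dish_52_floor (a point): second narrowest of four shallow round white plastic dishes, fixed to the bench: 52 mm inner diameter, 60 mm outer, 7 mm high over the bench, flat floor 3 mm thick, so the rim stands 4 mm above the floor; the point is the centre of the floor inside (3 mm above the bench); z is up
- dish_42_floor (a point): narrowest of four shallow round white plastic dishes, fixed to the bench: 42 mm inner diameter, 50 mm outer, 7 mm high over the bench, flat floor 3 mm thick, so the rim stands 4 mm above the floor; the point is the centre of the floor inside (3 mm above the bench); z is up
- vial_mid (a point): bystander: loose small upright screw vial with a red cap, 30 mm across, 58 mm high; the point is its centre; leave it alone
- mortar_mid (a point): bystander: loose white porcelain mortar (small open bowl), 73 mm across, 42 mm high; the point is its centre; leave it alone
Mind the look-alikes: they are no part of the job. What is shaped like the part that bears bung_46_mid but purple or yellow is not meant.

How it is judged:
By the outcome, as a careful person would: the job done as asked, in the order asked, and still so for the second after the job is handed in, with the robot touching nothing.
It also fails if it takes over 122 s, if anything falls off the work surface, if the arm or the gripper's body presses on something with over 40 N, if the wrist force passes 120 N, or if a joint passes its speed limit or range.

## Working session

There is one attempt and no reset: what is moved stays moved. The work goes in short steps, Python scripts to look and compute and a shell command to move; the robot and the scene stay as the last step left them, time stands still between calls to the robot, and variables do not carry over. Pictures are saved under pics/ and viewed, at most 14 in all, crops included, and the job is handed in when it is done.

```bash
mkdir -p pics; cat > h.py <<'E'
import numpy as np, cv2
from plant import env, viewer
def snap(cam,name):
    c=viewer.get_calibration(cam); im=np.array(viewer.snapshot(cam)); cv2.imwrite(f'pics/{name}.png',im[:,:,::-1]); return im,c
def ray(c,uv):
    p=cv2.undistortPoints(np.array([[uv]],float),np.array(c['K']),np.array(c['dist_coeffs']))[0,0]
    T=np.array(c['pose']); return T[:3,3],T[:3,:3]@np.array([p[0],-p[1],-1.])
def onz(c,uv,z):
    o,d=ray(c,uv); return o+d*(z-o[2])/d[2]
def proj(c,P):
    T=np.array(c['pose']); q=T[:3,:3].T@(np.array(P)-T[:3,3]); q=np.array([[q[0],-q[1],-q[2]]])
    return cv2.projectPoints(q,np.zeros(3),np.zeros(3),np.array(c['K']),np.array(c['dist_coeffs']))[0][0,0]
E
python3 - <<'E'
from h import *
for n in('scene','top'):
    im,c=snap(n,n+'0'); print(n,np.round(c['pose'],3).tolist(),np.round(c['K'],0).tolist())
s=env.state(); print(s['clock'],s['ee_pos'],np.round(s['ee_rot'],3).tolist(),s['gripper_width'])
E
```

```text
scene [[-0.574, 0.528, -0.626, -0.16], [-0.818, -0.385, 0.426, 0.455], [-0.016, 0.757, 0.653, 0.808], [0.0, 0.0, 0.0, 1.0]] [[618.0, 0.0, 320.0], [0.0, 618.0, 240.0], [0.0, 0.0, 1.0]]
top [[0.024, 0.997, -0.073, 0.466], [-1.0, 0.026, 0.016, -0.008], [0.018, 0.072, 0.997, 1.109], [0.0, 0.0, 0.0, 1.0]] [[544.0, 0.0, 324.0], [0.0, 544.0, 252.0], [0.0, 0.0, 1.0]]
0.1 [ 0.28270908 -0.55656572  0.23006395] [[0.892, 0.453, -0.001], [0.453, -0.892, 0.002], [0.0, -0.002, -1.0]] 0.08544678435574055
```

View pics/scene0.png

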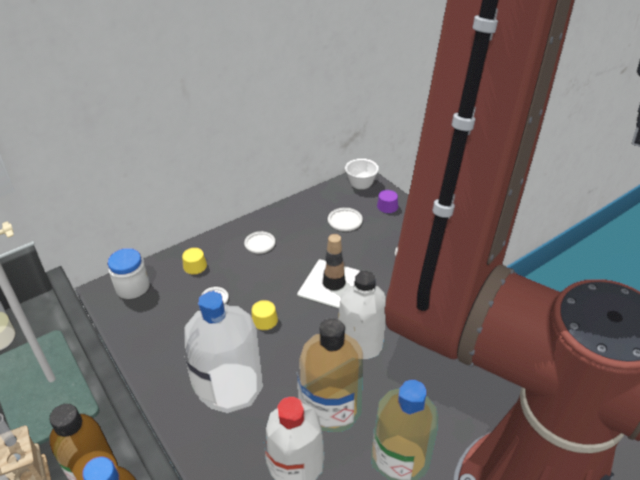

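View pics/top0.png

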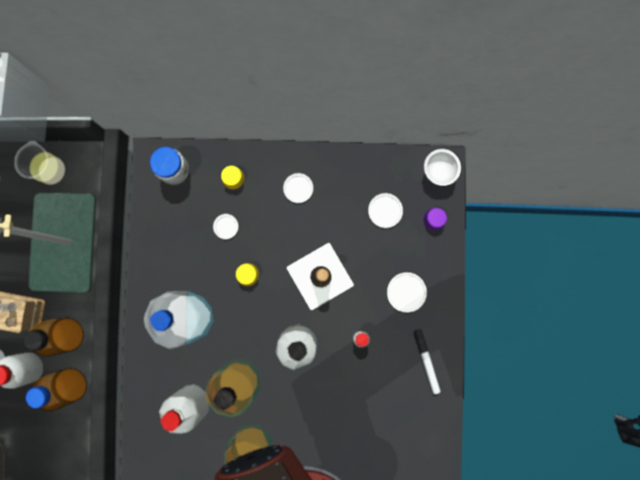

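The top view shows the tower at about (321,275) on the tile. The four dishes are at (407,292), (386,210), (298,187) and (226,226), the vial at (361,339) and the mortar at (442,167).

```bash
python3 - <<'E'
from h import *
im,c=snap('top','top1')
hsv=cv2.cvtColor(im,cv2.COLOR_RGB2HSV)
m=((hsv[...,2]>150)&(hsv[...,1]<60)).astype(np.uint8)
n,l,st,ce=cv2.connectedComponentsWithStats(m)
for i in range(1,n):
    if st[i,4]<150 or not(120<ce[i][0]<470): continue
    p=onz(c,ce[i],.007)
    cn=cv2.findContours((l==i).astype(np.uint8),0,1)[0][0]
    (e,r,_)=cv2.fitEllipse(cn); q=onz(c,e,.007); d=1.1/544*np.array(r)*1000
    print('white',ce[i].round(),st[i,4],p.round(4)[:2],q.round(4)[:2],d.round(1))
hb=im[255:300,300:345].astype(int)
m=(hb[...,0]-hb[...,2]>45); v,u=np.nonzero(m); e=(u.mean()+300,v.mean()+255)
print('top bung',e,m.sum(),onz(c,e,.108+.003)[:2])
m=((hsv[...,0]<8)|(hsv[...,0]>172))&(hsv[...,1]>150)&(hsv[...,2]>100)
m[:320]=0;m[355:]=0;m[:,:345]=0;m[:,380:]=0
v,u=np.nonzero(m); print('vial',onz(c,(u.mean(),v.mean()),.058)[:2])
for nm,uv in dict(bottle=(297,350),jug=(162,320),bot2=(225,398),big=(167,160),yel=(247,274),yel2=(232,177),pur=(436,217)).items(): print(nm,onz(c,uv,.03 if nm in('yel','yel2','pur') else .15)[:2].round(3))
E
python3 - <<'E'
import cv2
a=cv2.imread('pics/top1.png')[130:420,120:480]; b=cv2.imread('pics/scene0.png')[160:400,160:440]
cv2.imwrite('pics/topc.png',cv2.resize(a,None,fx=2,fy=2,interpolation=2))
cv2.imwrite('pics/scenec.png',cv2.resize(b,None,fx=2.5,fy=2.5,interpolation=2))
E
```

```text
white [442. 167.] 1075 [ 0.73   -0.2676] [ 0.7301 -0.2677] [71.8 74.6]
white [298. 188.] 709 [0.6773 0.0309] [0.6773 0.0309] [58.8 59.1]
white [385. 210.] 956 [ 0.6356 -0.1496] [ 0.6356 -0.1496] [68.5 69.1]
white [225. 226.] 505 [0.5939 0.1768] [0.5939 0.1768] [49.1 49.8]
white [320. 276.] 2191 [ 0.4972 -0.0185] [ 0.497  -0.0187] [117.9 118.6]
white [406. 292.] 1257 [ 0.4691 -0.1959] [ 0.4691 -0.1959] [78.9 79.3]
white [181. 318.] 1998 [0.405  0.2594] [0.4043 0.2653] [102.2 119.4]
white [295. 347.] 837 [0.353  0.0272] [0.3509 0.0261] [72.5 78.9]
white [431. 373.] 309 [ 0.306  -0.2486] [ 0.3052 -0.2488] [ 14.4 110.7]
white [181. 411.] 763 [0.2172 0.2547] [0.2132 0.2588] [69.4 72.5]
top bung (np.float64(321.95620437956205), np.float64(274.48175182481754)) 137 [ 0.49694391 -0.02177003]
vial [ 0.37509067 -0.10214362]
bottle [0.362 0.019]
jug [0.408 0.259]
bot2 [0.275 0.143]
big [0.695 0.264]
yel [0.497 0.126]
yel2 [0.691 0.163]
pur [ 0.621 -0.25 ]
```

View pics/scenec.png

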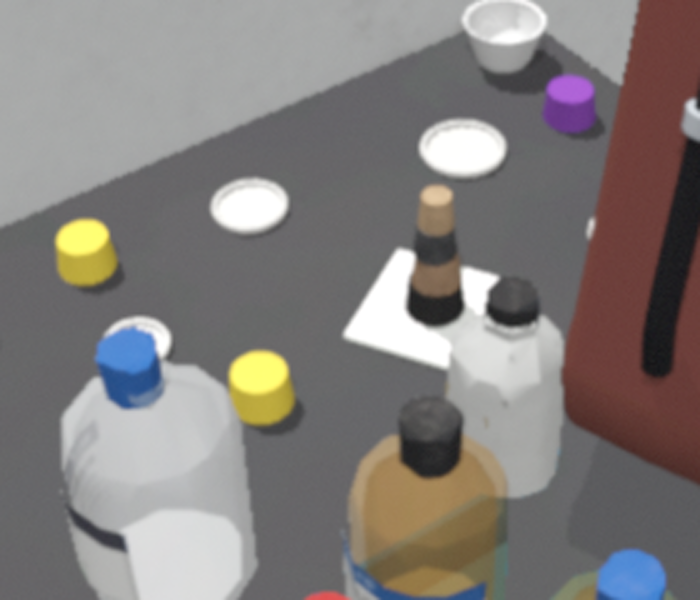

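View pics/topc.png

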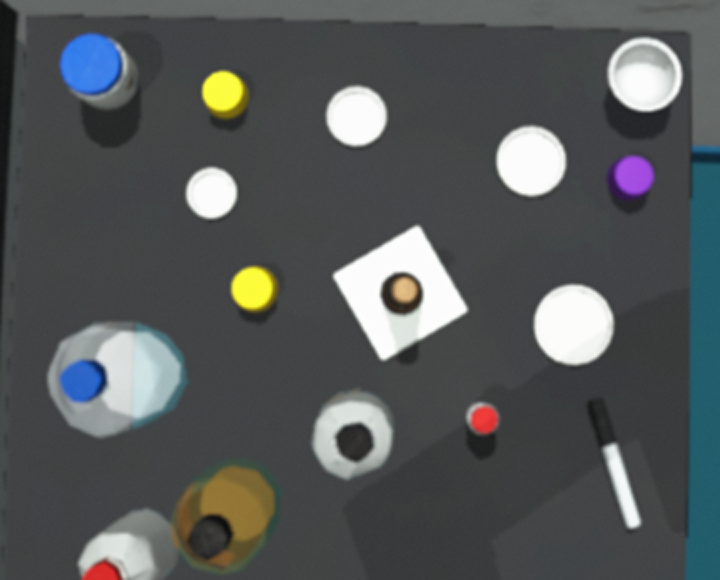

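The crops confirm the tower order (dark, reddish brown, black, light brown). By outer diameter (79/69/59/49 mm), the dishes are 72 at (.469,-.196), 62 at (.636,-.150), 52 at (.677,.031) and 42 at (.594,.177). I'll go above the tower now.

```bash
python3 -m inch '[[85,16,40,0,0,0,0],[85,31,78,2,0,0,0],[85,46,115,4,0,0,0],[85,61,152,6,0,0,0],[85,76,190,8,0,0,0],[85,91,227,10,0,0,0],[85,106,265,12,0,0,0],[85,118,295,14,0,0,0],[85,126,315,15,0,0,0],[85,130,325,15,0,0,0]]'
python3 -m inch '[[85,10,25,0,0,0,0],[85,24,60,0,0,0,0],[85,38,95,0,0,0,0],[85,52,130,0,0,0,0],[85,66,165,0,0,0,0],[85,76,190,0,0,0,0],[85,82,205,0,0,0,0],[85,84,210,0,0,0,0],[85,84,210,0,0,0,0],[85,84,210,0,0,0,0]]'
python3 - <<'E'
from h import *
s=env.state(); print(s['ee_pos'],s['force'],s['qpos'].round(0) if hasattr(s['qpos'],'round') else s['qpos'])
im,c=snap('wrist','w1'); print(np.round(c['pose'],3).tolist())
for z in(.111,.003): print(proj(c,[.497,-.0218,z]))
E
```

```text
clock: 0.98
ee_pos: [0.4136, -0.2296, 0.2463]
ee_rot: [[0.89, 0.455, 0.0], [0.455, -0.89, 0.001], [0.001, -0.0, -1.0]]
force: [-0.5, 0.3, -0.2]
gripper_width: 0.0851
gripper_force: 0.0
clock: 1.82
ee_pos: [0.4967, -0.0232, 0.246]
ee_rot: [[0.892, 0.452, -0.001], [0.452, -0.892, -0.001], [-0.001, 0.0, -1.0]]
force: [-0.6, -0.3, 0.3]
gripper_width: 0.0849
gripper_force: 0.0
[ 0.496723   -0.02319065  0.24595164] [-0.55128947 -0.29474555  0.33958918] [-11.  -4. 108.  -0.  76.  52.]
[[0.452, 0.851, 0.267, 0.566], [-0.892, 0.431, 0.137, 0.011], [0.001, -0.3, 0.954, 0.388], [0.0, 0.0, 0.0, 1.0]]
[327.94602678 230.91706322]
[328.54173302 200.08063732]
```

View pics/w1.png

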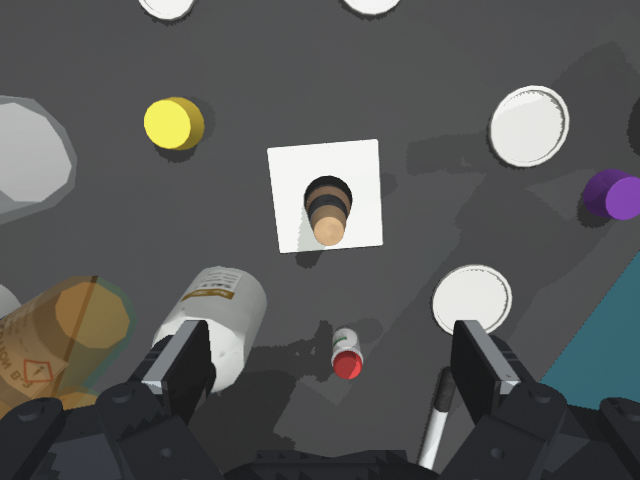

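The wrist view shows the tower top at (329,232) against a predicted (328,231), so the position estimate holds. Next I'll triangulate the height and check the bottle's height.

```bash
cat >> h.py <<'E'
def tri(pairs):
    A=np.zeros((3,3));b=np.zeros(3)
    for c,uv in pairs:
        o,d=ray(c,uv); d/=np.linalg.norm(d); M=np.eye(3)-np.outer(d,d); A+=M;b+=M@o
    return np.linalg.solve(A,b)
E
python3 - <<'E'
from h import *
cw=viewer.get_calibration('wrist');ct=viewer.get_calibration('top');cs=viewer.get_calibration('scene')
im=cv2.imread('pics/w1.png')[:,:,::-1].astype(int)
sub=im[205:255,300:355]; hs=cv2.cvtColor(sub.astype(np.uint8),cv2.COLOR_RGB2HSV)
m=(sub[...,0]>175)&(sub[...,0]-sub[...,2]>50); cn=max(cv2.findContours(m.astype(np.uint8),0,1)[0],key=cv2.contourArea)
e=cv2.fitEllipse(cn); uv=np.array(e[0])+[300,205]; print(e,uv)
print('tri',tri([(cw,uv),(ct,(321.9,274.5))]), onz(cw,uv,.111),onz(cw,uv,.108))
print('bottle cap',tri([(ct,(297,350)),(cs,(366,277))]))
print('vial cap',onz(cw,(347,364),.058))
E
```

```text
((28.52979278564453, 25.765239715576172), (27.869977951049805, 28.7557373046875), 74.78886413574219) [328.52979279 230.76523972]
tri [ 0.4970528  -0.02204326  0.11095909] [ 0.49720394 -0.02241436  0.111     ] [ 0.49645927 -0.02277672  0.108     ]
bottle cap [0.3610819  0.01801871 0.1481117 ]
vial cap [ 0.37931909 -0.10042693  0.058     ]
```

```bash
python3 -m inch '[[60,0,0,-10,0,0,0],[60,0,0,-30,0,0,0],[60,0,0,-55,0,0,0],[60,0,1,-80,0,0,0],[60,0,1,-105,0,0,0],[60,0,1,-125,0,0,0],[60,0,1,-140,0,0,0],[60,0,1,-150,0,0,0],[60,0,1,-156,0,0,0],[60,0,1,-156,0,0,0]]' 30
python3 - <<'E'
from h import *
s=env.state(); print(s['ee_pos'],s['force'])
im,c=snap('wrist','w2'); print(proj(c,s['ee_pos']), proj(c,[.497,-.0222,.111]))
E
```

```text
clock: 2.7
ee_pos: [0.4957, -0.0218, 0.0888]
ee_rot: [[0.892, 0.452, -0.003], [0.452, -0.892, 0.0], [-0.002, -0.002, -1.0]]
force: [0.5, 0.2, 0.3]
gripper_width: 0.06
gripper_force: 0.0
[ 0.49573695 -0.02175399  0.08882917] [0.48365064 0.16253545 0.25872453]
[329.07221912 327.7841085 ] [331.70470888 358.14985763]
```

View pics/w2.png

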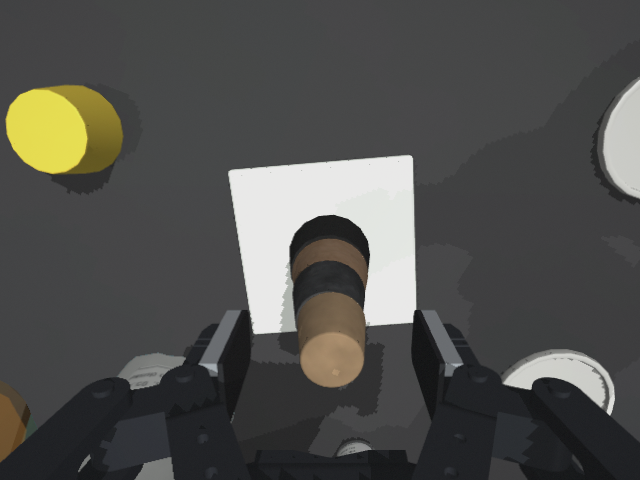

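The bung is centred between the pads (332 against 330), so I'll close and lift slightly.

```bash
python3 -m inch '[[45,0,0,0,0,0,0],[35,0,0,0,0,0,0],[28,0,0,0,0,0,0],[20,0,0,0,0,0,0],[15,0,0,0,0,0,0],[15,0,0,0,0,0,0],[15,0,0,0,0,0,0],[15,0,0,0,0,0,0],[15,0,0,0,0,0,0],[15,0,0,0,0,0,0]]' 30
python3 -m inch '[[15,0,0,1,0,0,0],[15,0,0,3,0,0,0],[15,0,0,6,0,0,0],[15,0,0,10,0,0,0],[15,0,0,16,0,0,0],[15,0,0,24,0,0,0],[15,0,0,32,0,0,0],[15,0,0,38,0,0,0],[15,0,0,40,0,0,0],[15,0,0,40,0,0,0]]'
python3 - <<'E'
from h import *
im,c=snap('wrist','w3')
E
```

```text
clock: 3.58
ee_pos: [0.498, -0.0214, 0.0915]
ee_rot: [[0.892, 0.453, 0.002], [0.453, -0.892, -0.0], [0.002, 0.001, -1.0]]
force: [-0.4, 0.5, 6.3]
gripper_width: 0.0223
gripper_force: 29.8
clock: 4.42
ee_pos: [0.4978, -0.0214, 0.1316]
ee_rot: [[0.892, 0.453, 0.002], [0.453, -0.892, -0.0], [0.002, 0.001, -1.0]]
force: [0.1, -0.2, -0.1]
gripper_width: 0.0225
gripper_force: 29.2
```

View pics/w3.png

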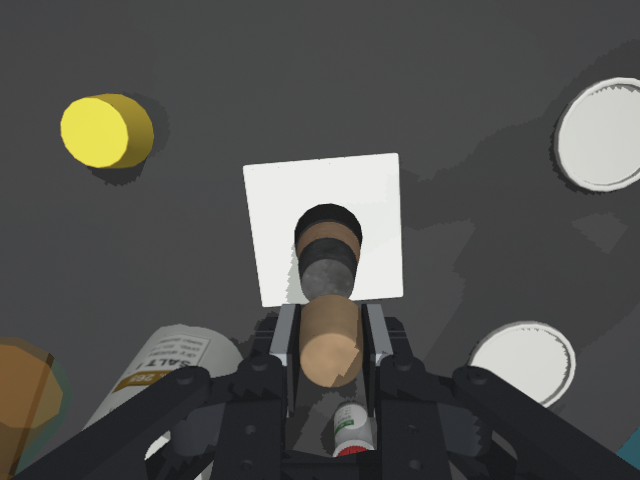

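The bung is held, and the tower below hasn't moved. Now I'll carry it to the 42 dish.

```bash
python3 -m inch '[[15,2,4,12,0,0,0],[15,8,16,25,0,0,0],[15,18,36,30,0,0,0],[15,30,62,30,0,0,0],[15,45,93,30,0,0,0],[15,60,124,30,0,0,0],[15,74,152,30,0,0,0],[15,86,177,30,0,0,0],[15,93,192,30,0,0,0],[15,96,198,30,0,0,0]]'
python3 -m inch '[[15,0,0,-5,0,0,0],[15,0,0,-20,0,0,0],[15,0,0,-40,0,0,0],[15,0,0,-62,0,0,0],[15,0,0,-85,0,0,0],[15,0,0,-105,0,0,0],[15,0,0,-120,0,0,0],[15,0,0,-130,0,0,0],[15,0,0,-135,0,0,0],[15,0,0,-135,0,0,0]]'
python3 - <<'E'
from h import *
s=env.state(); print(s['ee_pos'])
im,c=snap('wrist','w4'); print(proj(c,[.594,.177,.003]),proj(c,s['ee_pos']))
E
```

```text
clock: 5.3
ee_pos: [0.5937, 0.1795, 0.1607]
ee_rot: [[0.891, 0.455, 0.001], [0.455, -0.891, 0.001], [0.001, -0.001, -1.0]]
force: [-0.9, -0.5, -0.7]
gripper_width: 0.0222
gripper_force: 29.3
clock: 6.13
ee_pos: [0.5917, 0.1757, 0.024]
ee_rot: [[0.892, 0.452, -0.003], [0.452, -0.892, -0.001], [-0.003, -0.001, -1.0]]
force: [-0.1, 0.3, -0.5]
gripper_width: 0.0226
gripper_force: 29.3
[0.59170083 0.17573298 0.02401112]
[329.00902389 298.22520769] [329.05426154 327.82634368]
```

View pics/w4.png

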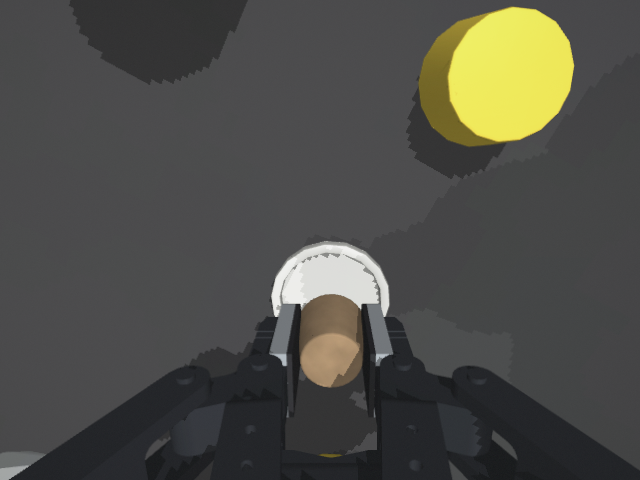

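The bung is centred over the dish (ring about x=330), so I'll lower it.

```bash
python3 -m inch '[[15,1,1,-3,0,0,0],[15,1,1,-6,0,0,0],[15,1,1,-8,0,0,0],[15,1,1,-10,0,0,0],[15,1,1,-11,0,0,0],[15,1,1,-12,0,0,0],[15,1,1,-13,0,0,0],[15,1,1,-13,0,0,0],[15,1,1,-13,0,0,0],[15,1,1,-13,0,0,0]]'
python3 -m inch '[[15,0,0,-1,0,0,0],[15,0,0,-1,0,0,0],[15,0,0,-1,0,0,0],[15,0,0,-1,0,0,0],[15,0,0,-1,0,0,0],[15,0,0,-1,0,0,0],[15,0,0,-1,0,0,0],[15,0,0,-1,0,0,0],[15,0,0,-1,0,0,0],[15,0,0,-1,0,0,0]]'
```

```text
clock: 7.02
ee_pos: [0.594, 0.1777, 0.0124]
ee_rot: [[0.892, 0.453, 0.0], [0.453, -0.892, 0.0], [0.0, 0.0, -1.0]]
force: [0.1, 0.4, 0.1]
gripper_width: 0.0226
gripper_force: 29.3
clock: 7.85
ee_pos: [0.594, 0.1777, 0.0113]
ee_rot: [[0.892, 0.453, -0.0], [0.453, -0.892, 0.0], [-0.0, -0.0, -1.0]]
force: [0.2, -0.1, -0.0]
gripper_width: 0.0227
gripper_force: 29.3
```

```bash
python3 -m inch '[[15,0,0,-0.5,0,0,0],[15,0,0,-0.5,0,0,0],[15,0,0,-1,0,0,0],[15,0,0,-1,0,0,0],[15,0,0,-1,0,0,0],[15,0,0,-1,0,0,0],[15,0,0,-1,0,0,0],[15,0,0,-1,0,0,0],[15,0,0,-1,0,0,0],[15,0,0,-1,0,0,0]]'
python3 - <<'E'
from h import *
snap('wrist','w5'); im=cv2.imread('pics/w5.png')[220:420,220:440]; cv2.imwrite('pics/w5c.png',cv2.resize(im,None,fx=2.5,fy=2.5))
E
```

```text
clock: 8.68
ee_pos: [0.594, 0.1777, 0.0103]
ee_rot: [[0.892, 0.453, -0.0], [0.453, -0.892, 0.0], [0.0, -0.0, -1.0]]
force: [0.5, 0.3, -0.0]
gripper_width: 0.0228
gripper_force: 29.3
```

View pics/w5c.png

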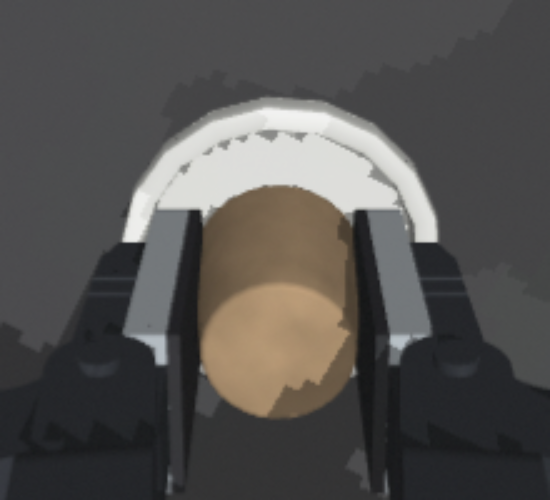

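The bung is upright inside the ring, with the rim at crop x 130–435. I'll lower it the last bit until contact.

```bash
python3 -m inch '[[15,0,0,-0.5,0,0,0],[15,0,0,-0.5,0,0,0],[15,0,0,-1,0,0,0],[15,0,0,-1,0,0,0],[15,0,0,-1,0,0,0],[15,0,0,-1,0,0,0],[15,0,0,-1,0,0,0],[15,0,0,-1,0,0,0],[15,0,0,-1,0,0,0],[15,0,0,-1,0,0,0]]'
python3 -m inch '[[15,0,0,-0.5,0,0,0],[15,0,0,-0.5,0,0,0],[15,0,0,-1,0,0,0],[15,0,0,-1,0,0,0],[15,0,0,-1,0,0,0],[15,0,0,-1,0,0,0],[15,0,0,-1,0,0,0],[15,0,0,-1,0,0,0],[15,0,0,-1,0,0,0],[15,0,0,-1,0,0,0]]'
```

```text
clock: 9.57
ee_pos: [0.594, 0.1777, 0.0093]
ee_rot: [[0.892, 0.453, -0.0], [0.453, -0.892, 0.0], [-0.0, -0.0, -1.0]]
force: [-1.4, 0.7, -0.2]
gripper_width: 0.0227
gripper_force: 29.3
clock: 10.4
ee_pos: [0.594, 0.1777, 0.0083]
ee_rot: [[0.892, 0.453, 0.0], [0.453, -0.892, -0.0], [0.0, 0.0, -1.0]]
force: [0.0, -1.1, 0.0]
gripper_width: 0.0223
gripper_force: 29.3
```

```bash
python3 -m inch '[[15,0,0,-0.5,0,0,0],[15,0,0,-0.5,0,0,0],[15,0,0,-1,0,0,0],[15,0,0,-1,0,0,0],[15,0,0,-1,0,0,0],[15,0,0,-1,0,0,0],[15,0,0,-1,0,0,0],[15,0,0,-1,0,0,0],[15,0,0,-1,0,0,0],[15,0,0,-1,0,0,0]]'
python3 - <<'E'
from h import *
s=env.state();im,c=snap('wrist','w6'); 
# predicted base-front and top centre if standing on floor
for z in(.003,.029): print(z,proj(c,[.594,.1777,z]))
cw=c
sub=im[290:400,280:380].astype(int); m=((sub[...,0]>140)&(sub[...,0]-sub[...,2]>55)).astype(np.uint8)
n,l,st,ce=cv2.connectedComponentsWithStats(m); i=1+st[1:,4].argmax(); print(st[i],st[i,:2]+[280,290],ce[i]+[280,290])
for z in(.026,.029,.032,.035): print(z,onz(c,ce[i]+[280,290],z))
E
```

```text
clock: 11.23
ee_pos: [0.594, 0.1777, 0.0073]
ee_rot: [[0.892, 0.453, 0.0], [0.453, -0.892, -0.0], [0.0, 0.0, -1.0]]
force: [0.3, -0.7, -0.4]
gripper_width: 0.0229
gripper_force: 29.3
0.003 [329.12957362 322.38606757]
0.029 [328.91143084 359.60380446]
[  22   43   56   53 2039] [302 333] [328.21088769 356.81510544]
0.026 [0.5931388  0.17754123 0.026     ]
0.029 [0.5948398  0.17838385 0.029     ]
0.032 [0.5965408  0.17922646 0.032     ]
0.035 [0.59824181 0.18006908 0.035     ]
```

```bash
python3 -m inch '[[15,0,0,-0.5,0,0,0],[15,0,0,-0.5,0,0,0],[15,0,0,-1,0,0,0],[15,0,0,-1,0,0,0],[15,0,0,-1,0,0,0],[15,0,0,-1,0,0,0],[15,0,0,-1.5,0,0,0],[15,0,0,-1.5,0,0,0],[15,0,0,-1.5,0,0,0],[15,0,0,-1.5,0,0,0]]'
```

```text
clock: 12.12
ee_pos: [0.594, 0.1777, 0.0066]
ee_rot: [[0.892, 0.453, -0.0], [0.453, -0.892, -0.0], [-0.0, -0.0, -1.0]]
force: [-3.0, 0.3, 7.1]
gripper_width: 0.0225
gripper_force: 30.3
```

Contact. I'll relieve it slightly, open and retreat.

```bash
python3 -m inch '[[15,0,0,1,0,0,0],[15,0,0,1,0,0,0],[24,0,0,1,0,0,0],[26,0,0,1,0,0,0],[28,0,0,1,0,0,0],[32,0,0,1,0,0,0],[38,0,0,1,0,0,0],[45,0,0,1,0,0,0],[50,0,0,1,0,0,0],[50,0,0,1,0,0,0]]'
python3 -m inch '[[50,0,0,3,0,0,0],[50,0,0,8,0,0,0],[50,0,0,16,0,0,0],[50,0,0,28,0,0,0],[50,0,0,45,0,0,0],[50,0,0,65,0,0,0],[50,0,0,90,0,0,0],[50,0,0,115,0,0,0],[50,0,0,135,0,0,0],[50,0,0,145,0,0,0]]'
python3 -m inch '[[60,-8,-16,5,0,0,0],[60,-18,-36,10,0,0,0],[60,-30,-62,12,0,0,0],[60,-45,-93,12,0,0,0],[60,-60,-124,12,0,0,0],[60,-74,-152,12,0,0,0],[60,-86,-177,12,0,0,0],[60,-94,-193,12,0,0,0],[60,-97,-200,12,0,0,0],[60,-97,-200,12,0,0,0]]'
python3 -m inch '[[60,0,0,0,0,0,0],[60,0,0,0,0,0,0],[60,0,0,0,0,0,0],[60,0,0,0,0,0,0],[60,0,0,0,0,0,0],[60,0,0,0,0,0,0],[60,0,0,0,0,0,0],[60,0,0,0,0,0,0],[60,0,0,0,0,0,0],[60,0,0,0,0,0,0]]'
cat > look.py <<'E'
from h import *
import sys
n,ztop,mode=sys.argv[1],float(sys.argv[2]),sys.argv[3]
s=env.state();im,c=snap('wrist',n);it,ct=snap('top',n+'t')
a=im[40:400,120:540]; b=cv2.resize(it[150:330,200:440],None,fx=2,fy=2)
h=max(a.shape[0],b.shape[0]); a=np.pad(a,((0,h-a.shape[0]),(0,0),(0,0)));b=np.pad(b,((0,h-b.shape[0]),(0,0),(0,0)))
o=cv2.resize(np.hstack([a,b]),None,fx=.88,fy=.88); cv2.imwrite(f'pics/{n}c.png',o[:,:,::-1]); print(o.shape,s['ee_pos'],'pred',proj(c,[.497,-.022,ztop]),proj(ct,[.497,-.022,ztop]))
E
python3 look.py w7 .085 x
```

```text
clock: 12.95
ee_pos: [0.5938, 0.1777, 0.0066]
ee_rot: [[0.892, 0.453, -0.0], [0.453, -0.892, -0.0], [-0.0, -0.0, -1.0]]
force: [-0.2, -0.0, -0.8]
gripper_width: 0.0498
gripper_force: 0.0
clock: 13.78
ee_pos: [0.5964, 0.1782, 0.1572]
ee_rot: [[0.892, 0.453, 0.007], [0.453, -0.892, 0.001], [0.007, 0.002, -1.0]]
force: [0.2, -0.5, 0.5]
gripper_width: 0.0498
gripper_force: 0.0
clock: 14.62
ee_pos: [0.4964, -0.0234, 0.164]
ee_rot: [[0.893, 0.451, 0.0], [0.451, -0.893, -0.0], [0.0, 0.0, -1.0]]
force: [0.5, 0.4, -0.6]
gripper_width: 0.0597
gripper_force: 0.0
clock: 15.45
ee_pos: [0.497, -0.0223, 0.1638]
ee_rot: [[0.892, 0.453, 0.0], [0.453, -0.892, 0.0], [0.0, 0.0, -1.0]]
force: [-0.2, -0.2, -0.0]
gripper_width: 0.0601
gripper_force: 0.0
(317, 792, 3) [ 0.4969857  -0.02227862  0.1638196 ] pred [329.03041815 259.05832315] [321.87549969 274.88272127]
```

View pics/w7c.png

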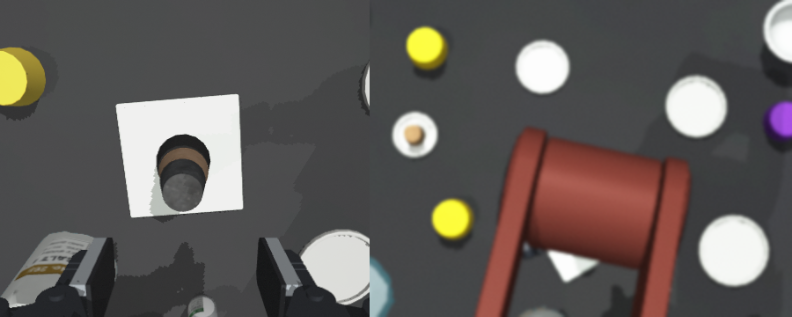

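The smallest bung stands upright in the narrowest dish. The black bung's top is at about (327,259) against a predicted (329,259), so the tower is undisturbed. Now bung 32.

```bash
python3 -m inch '[[60,0,0,-8,0,0,0],[60,0,0,-25,0,0,0],[60,0,0,-45,0,0,0],[60,0,0,-65,0,0,0],[60,0,0,-82,0,0,0],[60,0,0,-93,0,0,0],[60,0,0,-98,0,0,0],[60,0,0,-99,0,0,0],[60,0,0,-99,0,0,0],[60,0,0,-99,0,0,0]]'
python3 -m inch '[[45,0,0,0,0,0,0],[38,0,0,0,0,0,0],[34,0,0,0,0,0,0],[30,0,0,0,0,0,0],[20,0,0,0,0,0,0],[20,0,0,0,0,0,0],[20,0,0,0,0,0,0],[20,0,0,0,0,0,0],[20,0,0,0,0,0,0],[20,0,0,0,0,0,0]]' 35
python3 -m inch '[[20,0,0,1,0,0,0],[20,0,0,3,0,0,0],[20,0,0,6,0,0,0],[20,0,0,10,0,0,0],[20,0,0,16,0,0,0],[20,0,0,25,0,0,0],[20,0,0,37,0,0,0],[20,0,0,50,0,0,0],[20,0,0,58,0,0,0],[20,0,0,60,0,0,0]]'
python3 - <<'E'
from h import *
snap('wrist','w8'); im=cv2.imread('pics/w8.png')[100:420,160:500]; cv2.imwrite('pics/w8c.png',im)
E
```

```text
clock: 16.38
ee_pos: [0.498, -0.0225, 0.0658]
ee_rot: [[0.892, 0.453, 0.002], [0.453, -0.892, -0.0], [0.002, 0.001, -1.0]]
force: [-0.2, 0.0, 0.8]
gripper_width: 0.06
gripper_force: 0.0
clock: 17.22
ee_pos: [0.4976, -0.0224, 0.0657]
ee_rot: [[0.892, 0.453, 0.001], [0.453, -0.892, -0.0], [0.001, 0.001, -1.0]]
force: [-0.9, -0.0, 5.9]
gripper_width: 0.0282
gripper_force: 34.5
clock: 18.05
ee_pos: [0.4989, -0.0226, 0.1277]
ee_rot: [[0.892, 0.453, 0.005], [0.453, -0.892, -0.001], [0.004, 0.003, -1.0]]
force: [0.1, 0.5, 0.3]
gripper_width: 0.0281
gripper_force: 34.2
```

View pics/w8c.png

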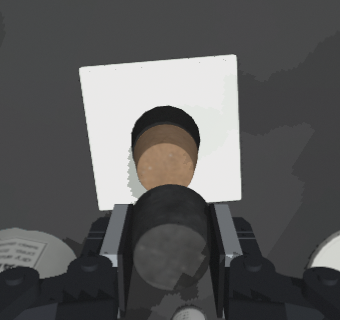

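The black bung is held and the two below are intact. I'll carry it to the 52 dish.

```bash
python3 -m inch '[[20,4,1,0,0,0,0],[20,16,5,0,0,0,0],[20,36,11,0,0,0,0],[20,60,18,0,0,0,0],[20,86,25,0,0,0,0],[20,112,33,0,0,0,0],[20,138,41,0,0,0,0],[20,160,47,0,0,0,0],[20,174,51,0,0,0,0],[20,180,53,0,0,0,0]]'
python3 -m inch '[[20,0,0,0,0,0,0],[20,0,0,-8,0,0,0],[20,0,0,-25,0,0,0],[20,0,0,-45,0,0,0],[20,0,0,-65,0,0,0],[20,0,0,-82,0,0,0],[20,0,0,-94,0,0,0],[20,0,0,-102,0,0,0],[20,0,0,-106,0,0,0],[20,0,0,-107,0,0,0]]'
python3 -m inch '[[20,0,0,0,0,0,0],[20,0,0,0,0,0,0],[20,0,0,0,0,0,0],[20,0,0,-1,0,0,0],[20,0,0,-2,0,0,0],[20,0,0,-3,0,0,0],[20,0,0,-4,0,0,0],[20,0,0,-5,0,0,0],[20,0,0,-5,0,0,0],[20,0,0,-5,0,0,0]]'
python3 - <<'E'
from h import *
s=env.state();im,c=snap('wrist','w9'); print(proj(c,[.677,.031,.003]))
cv2.imwrite('pics/w9c.png',im[200:420,200:460,::-1])
E
```

```text
clock: 18.93
ee_pos: [0.6785, 0.0314, 0.1235]
ee_rot: [[0.891, 0.453, -0.0], [0.453, -0.891, 0.0], [-0.0, -0.0, -1.0]]
force: [-0.9, 0.1, 0.2]
gripper_width: 0.028
gripper_force: 34.2
clock: 19.77
ee_pos: [0.6762, 0.0306, 0.0171]
ee_rot: [[0.892, 0.453, -0.001], [0.453, -0.892, 0.0], [-0.001, -0.001, -1.0]]
force: [0.2, 0.2, -0.1]
gripper_width: 0.0276
gripper_force: 34.2
clock: 20.6
ee_pos: [0.6768, 0.0307, 0.0126]
ee_rot: [[0.892, 0.453, -0.0], [0.453, -0.892, 0.0], [-0.0, -0.0, -1.0]]
force: [0.6, 0.2, 0.1]
gripper_width: 0.0283
gripper_force: 34.2
[328.74408673 315.52589526]
```

View pics/w9c.png

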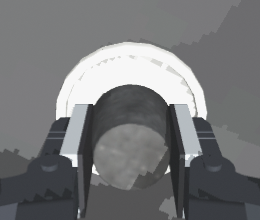

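The bung is centred in the ring (crop x 57–205, mid 131). I'll lower it to contact.

```bash
python3 -m inch '[[20,0,0,-0.5,0,0,0],[20,0,0,-1,0,0,0],[20,0,0,-1.5,0,0,0],[20,0,0,-2,0,0,0],[20,0,0,-2.5,0,0,0],[20,0,0,-3,0,0,0],[20,0,0,-3.5,0,0,0],[20,0,0,-4,0,0,0],[20,0,0,-4,0,0,0],[20,0,0,-4,0,0,0]]'|egrep 'pos|^force'
python3 -m inch '[[20,0,0,-0.5,0,0,0],[20,0,0,-0.5,0,0,0],[20,0,0,-1,0,0,0],[20,0,0,-1,0,0,0],[20,0,0,-1,0,0,0],[20,0,0,-1,0,0,0],[20,0,0,-1,0,0,0],[20,0,0,-1,0,0,0],[20,0,0,-1,0,0,0],[20,0,0,-1,0,0,0]]'|egrep 'pos|^force'
```

```text
ee_pos: [0.6769, 0.0307, 0.0087]
force: [0.4, -0.3, 0.2]
ee_pos: [0.6769, 0.0307, 0.0078]
force: [-0.7, -0.8, 1.0]
```

```bash
python3 -m inch '[[20,0,0,-0.2,0,0,0],[20,0,0,-0.4,0,0,0],[20,0,0,-0.6,0,0,0],[20,0,0,-0.8,0,0,0],[20,0,0,-0.8,0,0,0],[20,0,0,-0.8,0,0,0],[20,0,0,-0.8,0,0,0],[20,0,0,-0.8,0,0,0],[20,0,0,-0.8,0,0,0],[20,0,0,-0.8,0,0,0]]'|egrep 'pos|^force'
```

```text
ee_pos: [0.677, 0.0307, 0.007]
force: [0.6, 0.2, 0.6]
```

```bash
python3 -m inch '[[20,0,0,0,0,0,0],[28,0,0,0,0,0,0],[29,0,0,0,0,0,0],[31,0,0,0.5,0,0,0],[33,0,0,1,0,0,0],[38,0,0,1,0,0,0],[45,0,0,1,0,0,0],[55,0,0,1,0,0,0],[55,0,0,1,0,0,0],[55,0,0,1,0,0,0]]'|egrep 'width|^force'
python3 -m inch '[[55,0,0,3,0,0,0],[55,0,0,8,0,0,0],[55,0,0,16,0,0,0],[55,0,0,28,0,0,0],[55,0,0,45,0,0,0],[55,0,0,65,0,0,0],[55,0,0,87,0,0,0],[60,0,0,105,0,0,0],[65,0,0,115,0,0,0],[65,0,0,119,0,0,0]]'|egrep 'pos|^force'
python3 -m inch '[[65,-8,-2,0,0,0,0],[65,-26,-8,0,0,0,0],[65,-50,-15,0,0,0,0],[65,-78,-23,0,0,0,0],[65,-106,-31,0,0,0,0],[65,-134,-39,0,0,0,0],[65,-156,-46,0,0,0,0],[65,-172,-51,0,0,0,0],[65,-180,-53,0,0,0,0],[65,-180,-53,0,0,0,0]]'|egrep 'pos|^force'
python3 -m inch '[[65,0,0,0,0,0,0],[65,0,0,0,0,0,0],[65,0,0,0,0,0,0],[65,0,0,0,0,0,0],[65,0,0,0,0,0,0],[65,0,0,0,0,0,0],[65,0,0,0,0,0,0],[65,0,0,0,0,0,0],[65,0,0,0,0,0,0],[65,0,0,0,0,0,0]]'|egrep 'pos|clock'
python3 look.py w10 .059 x
```

```text
force: [1.1, -0.3, -0.8]
gripper_width: 0.0548
ee_pos: [0.6791, 0.0306, 0.1311]
force: [1.0, 0.5, 0.1]
ee_pos: [0.4939, -0.0223, 0.1254]
force: [0.4, -0.4, -0.5]
clock: 26.48
ee_pos: [0.497, -0.0223, 0.127]
(317, 792, 3) [ 0.49695902 -0.02226465  0.1269877 ] pred [328.97889698 265.72304301] [321.67904266 275.28991791]
```

View pics/w10c.png

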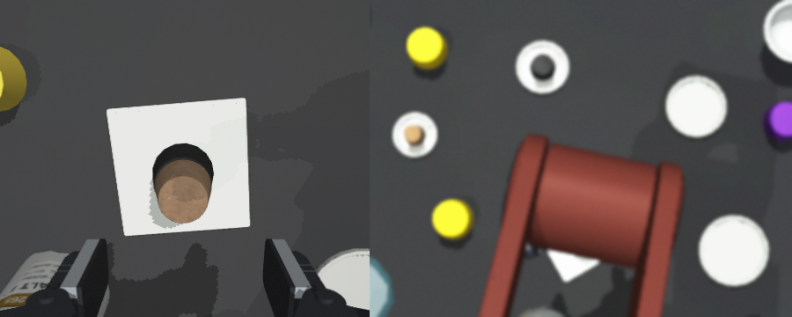

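The black bung is upright in the 52 dish and the tower sits where predicted. Now bung 38.

```bash
python3 -m inch '[[65,0,0,-6,0,0,0],[65,0,0,-18,0,0,0],[65,0,0,-34,0,0,0],[65,0,0,-52,0,0,0],[65,0,0,-68,0,0,0],[65,0,0,-80,0,0,0],[65,0,0,-86,0,0,0],[65,0,0,-88,0,0,0],[65,0,0,-88,0,0,0],[65,0,0,-88,0,0,0]]'|egrep 'pos|^force'
python3 -m inch '[[50,0,0,0,0,0,0],[44,0,0,0,0,0,0],[40,0,0,0,0,0,0],[36,0,0,0,0,0,0],[25,0,0,0,0,0,0],[25,0,0,0,0,0,0],[25,0,0,0,0,0,0],[25,0,0,0,0,0,0],[25,0,0,0,0,0,0],[25,0,0,0,0,0,0]]' 40|egrep 'pos|force|width'
python3 -m inch '[[25,0,0,1,0,0,0],[25,0,0,3,0,0,0],[25,0,0,6,0,0,0],[25,0,0,10,0,0,0],[25,0,0,16,0,0,0],[25,0,0,25,0,0,0],[25,0,0,37,0,0,0],[25,0,0,50,0,0,0],[25,0,0,58,0,0,0],[25,0,0,60,0,0,0]]'|egrep 'pos|force|width'
python3 - <<'E'
from h import *
snap('wrist','w11'); im=cv2.imread('pics/w11.png')[100:420,160:500]; cv2.imwrite('pics/w11c.png',im)
E
```

```text
ee_pos: [0.4976, -0.0224, 0.0395]
force: [0.2, 0.3, -0.2]
ee_pos: [0.4976, -0.0224, 0.0399]
force: [-1.3, 0.2, 5.1]
gripper_width: 0.0332
gripper_force: 39.7
ee_pos: [0.4989, -0.0226, 0.1018]
force: [1.0, 0.2, -0.4]
gripper_width: 0.0334
gripper_force: 39.3
```

View pics/w11c.png

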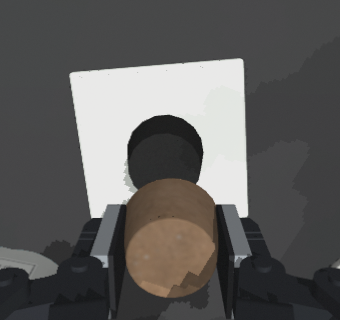

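Bung 38 is held and bung 46 still stands on the tile. That was my last permitted view, so checks are numeric from here. I'll carry it to the 62 dish.

```bash
python3 -m inch '[[25,3,-3,0,0,0,0],[25,12,-11,0,0,0,0],[25,28,-26,0,0,0,0],[25,46,-42,0,0,0,0],[25,66,-60,0,0,0,0],[25,86,-79,0,0,0,0],[25,106,-97,0,0,0,0],[25,123,-112,0,0,0,0],[25,134,-122,0,0,0,0],[25,139,-127,0,0,0,0]]'|egrep 'pos|force|width'
python3 -m inch '[[25,0,0,0,0,0,0],[25,0,0,-6,0,0,0],[25,0,0,-20,0,0,0],[25,0,0,-36,0,0,0],[25,0,0,-53,0,0,0],[25,0,0,-67,0,0,0],[25,0,0,-77,0,0,0],[25,0,0,-82,0,0,0],[25,0,0,-84,0,0,0],[25,0,0,-84,0,0,0]]'|egrep 'pos|force|width'
python3 -m inch '[[25,0,0,0,0,0,0],[25,0,0,-1,0,0,0],[25,0,0,-2,0,0,0],[25,0,0,-3,0,0,0],[25,0,0,-4,0,0,0],[25,0,0,-4.5,0,0,0],[25,0,0,-5,0,0,0],[25,0,0,-5.5,0,0,0],[25,0,0,-5.5,0,0,0],[25,0,0,-5.5,0,0,0]]'|egrep 'pos|force|width'
python3 - <<'E'
from h import *
s=env.state();im,c=snap('wrist','w12')
# dish outer ring far edge: white at top of ring; fit circle on rim-plane using outer-boundary pixels above the gripper
hsv=cv2.cvtColor(im,cv2.COLOR_RGB2HSV); m=((hsv[...,2]>140)&(hsv[...,1]<40)).astype(np.uint8); m[:150]=0;m[330:]=0;m[:,:200]=0;m[:,460:]=0
n,l,st,ce=cv2.connectedComponentsWithStats(m); i=1+st[1:,4].argmax(); print(st[i])
pts=[]
for u in range(st[i,0],st[i,0]+st[i,2],3):
    v=np.nonzero(l[:,u]==i)[0]; pts.append(onz(c,(u,v.min()),.007)[:2])
P=np.array(pts);A=np.c_[2*P,np.ones(len(P))];x=np.linalg.lstsq(A,(P**2).sum(1),rcond=None)[0]
print('dish',x[:2],'R',np.sqrt(x[2]+x[0]**2+x[1]**2),'tcp',s['ee_pos'])
E
```

```text
ee_pos: [0.6375, -0.1518, 0.0979]
force: [-0.3, -0.1, 0.0]
gripper_width: 0.0336
gripper_force: 39.4
ee_pos: [0.6357, -0.1491, 0.0146]
force: [0.1, 0.6, -0.7]
gripper_width: 0.0333
gripper_force: 39.4
ee_pos: [0.6359, -0.1493, 0.0094]
force: [-0.6, 0.3, -0.6]
gripper_width: 0.033
gripper_force: 39.4
[ 242  234  180   96 9144]
dish [ 0.63845572 -0.1491306 ] R 0.033932083056473376 tcp [ 0.63590404 -0.14926183  0.00941275]
```

```bash
python3 -m inch '[[25,0,0,-0.3,0,0,0],[25,0,0,-0.6,0,0,0],[25,0,0,-1,0,0,0],[25,0,0,-1,0,0,0],[25,0,0,-1,0,0,0],[25,0,0,-1,0,0,0],[25,0,0,-1,0,0,0],[25,0,0,-1,0,0,0],[25,0,0,-1,0,0,0],[25,0,0,-1,0,0,0]]'|egrep 'pos|^force'
python3 -m inch '[[25,0,0,-0.3,0,0,0],[25,0,0,-0.6,0,0,0],[25,0,0,-1,0,0,0],[25,0,0,-1,0,0,0],[25,0,0,-1,0,0,0],[25,0,0,-1,0,0,0],[25,0,0,-1,0,0,0],[25,0,0,-1,0,0,0],[25,0,0,-1,0,0,0],[25,0,0,-1,0,0,0]]'|egrep 'pos|^force'
```

```text
ee_pos: [0.636, -0.1493, 0.0085]
force: [-0.0, 0.5, 0.7]
ee_pos: [0.6359, -0.1493, 0.0075]
force: [0.0, -0.6, -0.7]
```

```bash
python3 -m inch '[[25,0,0,-0.4,0,0,0],[25,0,0,-0.8,0,0,0],[25,0,0,-0.8,0,0,0],[25,0,0,-0.8,0,0,0],[33,0,0,-0.8,0,0,0],[35,0,0,-0.4,0,0,0],[38,0,0,0,0,0,0],[45,0,0,0.5,0,0,0],[60,0,0,0.5,0,0,0],[60,0,0,0.5,0,0,0]]'|egrep 'width|^force'
python3 -m inch '[[60,0,0,3,0,0,0],[60,0,0,8,0,0,0],[60,0,0,16,0,0,0],[60,0,0,28,0,0,0],[60,0,0,45,0,0,0],[60,0,0,65,0,0,0],[60,0,0,82,0,0,0],[65,0,0,95,0,0,0],[70,0,0,103,0,0,0],[72,0,0,105,0,0,0]]'|egrep 'pos|^force'
python3 -m inch '[[72,-6,6,0,0,0,0],[72,-20,18,0,0,0,0],[72,-39,36,0,0,0,0],[72,-60,55,0,0,0,0],[72,-82,75,0,0,0,0],[72,-104,95,0,0,0,0],[72,-121,111,0,0,0,0],[72,-133,122,0,0,0,0],[72,-139,127,0,0,0,0],[72,-139,127,0,0,0,0]]'|egrep 'pos|^force'
python3 -m inch '[[72,0,0,0,0,0,0],[72,0,0,0,0,0,0],[72,0,0,0,0,0,0],[72,0,0,0,0,0,0],[72,0,0,0,0,0,0],[72,0,0,0,0,0,0],[72,0,0,0,0,0,0],[72,0,0,0,0,0,0],[72,0,0,0,0,0,0],[72,0,0,0,0,0,0]]'|egrep 'pos|clock'
cat > chk.py <<'E'
from h import *
it,ct=snap('top','chk%d'%int(env.state()['clock']*10))
for nm,p,z in(('26',(.594,.177),.029),('32',(.677,.031),.029),('38',(.6356,-.1496),.029),('46',(.4691,-.1959),.033)):
    w=np.array([proj(ct,[*p,.007])]).round().astype(int)[0]; s=it[w[1]-12:w[1]+13,w[0]-12:w[0]+13].astype(int)
    m=s.mean(2)<165; v,u=np.nonzero(m)
    if len(u)>5: uv=(u.mean()+w[0]-12,v.mean()+w[1]-12); print(nm,len(u),'ext',np.ptp(u)+1,np.ptp(v)+1,'at mid z',onz(ct,uv,.018)[:2].round(4),'rgb',s[m].mean(0).round())
    else: print(nm,'empty')
E
python3 chk.py
python3 - <<'E'
from h import *
s=env.state();im,c=snap('wrist','w13')
w=proj(c,[.497,-.022,.018]).astype(int); sub=im[w[1]-60:w[1]+61,w[0]-60:w[0]+61]
m=(sub.max(2)<70).astype(np.uint8); n,l,st,ce=cv2.connectedComponentsWithStats(m); i=l[60,60]; print(st[i],'blob mid at z .018',onz(c,ce[i]+w-60,.018),'exp px',w, s['ee_pos'])
E
```

```text
force: [0.3, 0.1, -0.0]
gripper_width: 0.0599
ee_pos: [0.6375, -0.1498, 0.116]
force: [-0.5, -0.0, 1.0]
ee_pos: [0.4942, -0.0209, 0.1115]
force: [-0.8, 0.4, -0.7]
clock: 36.68
ee_pos: [0.4969, -0.0223, 0.113]
26 182 ext 25 25 at mid z [0.5909 0.1748] rgb [108. 104.  96.]
32 210 ext 25 25 at mid z [0.6723 0.0297] rgb [92. 94. 92.]
38 270 ext 25 25 at mid z [ 0.6301 -0.1483] rgb [145. 120.  94.]
46 empty
[  23   18   72   82 4703] blob mid at z .018 [ 0.4977297  -0.02031514  0.018     ] exp px [329 250] [ 0.49695836 -0.02226141  0.11302248]
```

Bung 38 is placed and bung 46 is at its expected spot. Grasping the last one.

```bash
python3 -m inch '[[72,0,0,-6,0,0,0],[72,0,0,-20,0,0,0],[72,0,0,-40,0,0,0],[72,0,0,-60,0,0,0],[72,0,0,-78,0,0,0],[72,0,0,-92,0,0,0],[72,0,0,-100,0,0,0],[72,0,0,-103,0,0,0],[72,0,0,-104,0,0,0],[72,0,0,-104,0,0,0]]'|egrep 'pos|^force'
python3 -m inch '[[60,0,0,0,0,0,0],[54,0,0,0,0,0,0],[49,0,0,0,0,0,0],[45,0,0,0,0,0,0],[35,0,0,0,0,0,0],[35,0,0,0,0,0,0],[35,0,0,0,0,0,0],[35,0,0,0,0,0,0],[35,0,0,0,0,0,0],[35,0,0,0,0,0,0]]' 50|egrep 'pos|force|width'
python3 -m inch '[[35,0,0,1,0,0,0],[35,0,0,2,0,0,0],[35,0,0,4,0,0,0],[35,0,0,7,0,0,0],[35,0,0,11,0,0,0],[35,0,0,16,0,0,0],[35,0,0,22,0,0,0],[35,0,0,27,0,0,0],[35,0,0,30,0,0,0],[35,0,0,30,0,0,0]]'|egrep 'pos|force|width'
python3 - <<'E'
from h import *
im,c=snap('wrist','w14'); s=im[150:420,200:460]; print(len(np.unique(s)))
g=s.max(2)<75
# tile pixels at tower spot: is it white there?
w=proj(c,[.497,-.022,.003]).astype(int); print('tower spot',w,im[w[1]-12:w[1]+1:6,w[0]].tolist())
p=proj(c,[.497+.018,-.022,.003]).astype(int); print('front',p,im[p[1],p[0]],'held top px',proj(c,np.array(env.state()['ee_pos'])+[0,0,.025]))
for v in range(200,420,10): print(v,im[v,329].tolist(),end=' ')
E
```

```text
ee_pos: [0.4975, -0.0224, 0.0093]
force: [0.0, 0.0, 0.2]
ee_pos: [0.4975, -0.0223, 0.0102]
force: [-2.4, 0.4, 6.5]
gripper_width: 0.0414
gripper_force: 49.9
ee_pos: [0.4979, -0.0225, 0.0402]
force: [0.3, 0.1, 0.2]
gripper_width: 0.0411
gripper_force: 50.1
218
tower spot [327 290] [[30, 30, 30], [31, 32, 30], [31, 31, 31]]
front [345 257] [226 229 225] held top px [328.12604355 365.22875048]
200 [233, 233, 232] 210 [233, 233, 232] 220 [233, 233, 232] 230 [226, 229, 225] 240 [226, 229, 225] 250 [226, 229, 225] 260 [226, 229, 225] 270 [30, 31, 31] 280 [30, 30, 29] 290 [31, 30, 30] 300 [29, 28, 29] 310 [38, 38, 37] 320 [40, 40, 41] 330 [41, 40, 41] 340 [39, 40, 40] 350 [40, 40, 41] 360 [40, 41, 40] 370 [38, 39, 38] 380 [38, 39, 39] 390 [39, 40, 38] 400 [44, 44, 43] 410 [33, 33, 32]
```

It's held. I'll carry it to the 72 dish.

```bash
python3 -m inch '[[35,0,-3,8,0,0,0],[35,-2,-14,16,0,0,0],[35,-5,-32,20,0,0,0],[35,-9,-55,20,0,0,0],[35,-13,-80,20,0,0,0],[35,-17,-105,20,0,0,0],[35,-21,-130,20,0,0,0],[35,-25,-152,20,0,0,0],[35,-27,-167,20,0,0,0],[35,-28,-174,20,0,0,0]]'|egrep 'pos|force|width'
python3 -m inch '[[35,0,0,0,0,0,0],[35,0,0,-4,0,0,0],[35,0,0,-12,0,0,0],[35,0,0,-22,0,0,0],[35,0,0,-32,0,0,0],[35,0,0,-39,0,0,0],[35,0,0,-43,0,0,0],[35,0,0,-45,0,0,0],[35,0,0,-45,0,0,0],[35,0,0,-45,0,0,0]]'|egrep 'pos|force|width'
python3 - <<'E'
from h import *
s=env.state();im,c=snap('wrist','w15')
hsv=cv2.cvtColor(im,cv2.COLOR_RGB2HSV); m=((hsv[...,2]>140)&(hsv[...,1]<40)).astype(np.uint8); m[:150]=0;m[330:]=0;m[:,:180]=0;m[:,480:]=0
n,l,st,ce=cv2.connectedComponentsWithStats(m); i=1+st[1:,4].argmax(); print(st[i])
pts=[]
for u in range(st[i,0],st[i,0]+st[i,2],3):
    v=np.nonzero(l[:,u]==i)[0]; pts.append(onz(c,(u,v.min()),.007)[:2])
P=np.array(pts);A=np.c_[2*P,np.ones(len(P))];x=np.linalg.lstsq(A,(P**2).sum(1),rcond=None)[0]
print('dish',x[:2],'R',np.sqrt(x[2]+x[0]**2+x[1]**2),'tcp',s['ee_pos'])
E
```

```text
ee_pos: [0.4688, -0.1993, 0.0599]
force: [-0.2, 0.6, -1.0]
gripper_width: 0.0415
gripper_force: 50.2
ee_pos: [0.4692, -0.1963, 0.014]
force: [0.4, -0.6, -0.6]
gripper_width: 0.0414
gripper_force: 50.2
[  231   219   199   106 10557]
dish [ 0.47122614 -0.1958021 ] R 0.03867916025790898 tcp [ 0.46915039 -0.19627276  0.01398072]
```

```bash
python3 -m inch '[[35,0,0,-0.5,0,0,0],[35,0,0,-1,0,0,0],[35,0,0,-1.5,0,0,0],[35,0,0,-2,0,0,0],[35,0,0,-2.5,0,0,0],[35,0,0,-3,0,0,0],[35,0,0,-3.5,0,0,0],[35,0,0,-4,0,0,0],[35,0,0,-4,0,0,0],[35,0,0,-4,0,0,0]]'|egrep 'pos|^force'
python3 -m inch '[[35,0,0,-0.3,0,0,0],[35,0,0,-0.6,0,0,0],[35,0,0,-1,0,0,0],[35,0,0,-1,0,0,0],[35,0,0,-1,0,0,0],[35,0,0,-1,0,0,0],[35,0,0,-1,0,0,0],[35,0,0,-1,0,0,0],[35,0,0,-1,0,0,0],[35,0,0,-1,0,0,0]]'|egrep 'pos|^force'
```

```text
ee_pos: [0.4689, -0.1962, 0.0099]
force: [-0.1, -0.4, -0.2]
ee_pos: [0.469, -0.1963, 0.009]
force: [0.9, -0.1, 0.2]
```

```bash
python3 -m inch '[[35,0,0,-0.3,0,0,0],[35,0,0,-0.6,0,0,0],[35,0,0,-1,0,0,0],[35,0,0,-1,0,0,0],[35,0,0,-1,0,0,0],[35,0,0,-1,0,0,0],[35,0,0,-1,0,0,0],[35,0,0,-1,0,0,0],[35,0,0,-1,0,0,0],[35,0,0,-1,0,0,0]]'|egrep 'pos|^force'
```

```text
ee_pos: [0.469, -0.1963, 0.008]
force: [0.3, 1.0, -1.0]
```

```bash
python3 -m inch '[[35,0,0,-0.4,0,0,0],[35,0,0,-0.8,0,0,0],[35,0,0,-0.8,0,0,0],[35,0,0,-0.8,0,0,0],[41.5,0,0,-0.8,0,0,0],[43,0,0,-0.4,0,0,0],[46,0,0,0,0,0,0],[54,0,0,0.5,0,0,0],[68,0,0,0.5,0,0,0],[68,0,0,0.5,0,0,0]]'|egrep 'width|^force'
python3 -m inch '[[68,0,0,3,0,0,0],[68,0,0,8,0,0,0],[68,0,0,16,0,0,0],[68,0,0,28,0,0,0],[68,0,0,45,0,0,0],[68,0,0,65,0,0,0],[68,0,0,90,0,0,0],[68,0,0,115,0,0,0],[68,0,0,135,0,0,0],[68,0,0,145,0,0,0]]'|egrep 'pos|^force'
python3 -m inch '[[68,-6,-12,0,0,0,0],[68,-16,-34,0,0,0,0],[68,-30,-64,0,0,0,0],[68,-46,-98,0,0,0,0],[68,-62,-132,0,0,0,0],[68,-78,-166,0,0,0,0],[68,-92,-196,0,0,0,0],[68,-102,-218,0,0,0,0],[68,-108,-230,0,0,0,0],[68,-110,-235,0,0,0,0]]'|egrep 'pos|^force|clock'
cat > fin.py <<'E'
from h import *
it,ct=snap('top','fin'); isc,cs=snap('scene','fins'); hsv=cv2.cvtColor(it,cv2.COLOR_RGB2HSV)
for nm,p,R in(('26',(.594,.177),.021),('32',(.677,.031),.026),('38',(.6356,-.1496),.031),('46',(.4691,-.1959),.036)):
    cx=proj(ct,[*p,.003]); M=np.zeros(it.shape[:2],np.uint8)
    cn=np.array([proj(ct,[p[0]+.98*R*np.cos(a),p[1]+.98*R*np.sin(a),.003]) for a in np.linspace(0,6.28,40)]).round().astype(np.int32); cv2.fillPoly(M,[cn],1)
    m=((it.mean(2)<150)|(hsv[...,1]>70))&(M>0); m=cv2.morphologyEx(m.astype(np.uint8),cv2.MORPH_OPEN,np.ones((2,2)));v,u=np.nonzero(m)
    print(nm,'n',len(u),'mid',onz(ct,(u.mean(),v.mean()),.018)[:2].round(4),'ext mm',(np.ptp(u)+1)*2,(np.ptp(v)+1)*2,'rgb',it[m>0].mean(0).round())
for nm,cond in(('white',(hsv[...,2]>150)&(hsv[...,1]<60)),):
    pass
m=((hsv[...,0]<8)|(hsv[...,0]>172))&(hsv[...,1]>150)&(hsv[...,2]>100); m[:320]=0;m[355:]=0;m[:,:345]=0;m[:,380:]=0
v,u=np.nonzero(m); print('vial',onz(ct,(u.mean(),v.mean()),.058)[:2])
m=((hsv[150:190,420:463,2]>150)&(hsv[150:190,420:463,1]<60)); v,u=np.nonzero(m); print('mortar',u.mean()+420,v.mean()+150,m.sum())
E
python3 fin.py
```

```text
force: [-0.2, 0.7, -0.0]
gripper_width: 0.068
ee_pos: [0.471, -0.1974, 0.1582]
force: [0.1, -0.6, 0.3]
clock: 46.05
ee_pos: [0.3579, -0.4328, 0.1537]
force: [-0.1, 0.3, 0.4]
26 n 104 mid [0.5892 0.1725] ext mm 24 22 rgb [178. 154. 119.]
32 n 165 mid [0.6714 0.0277] ext mm 26 32 rgb [90. 92. 90.]
38 n 233 mid [ 0.6303 -0.1503] ext mm 34 34 rgb [166. 136. 105.]
46 n 393 mid [ 0.4651 -0.1968] ext mm 42 46 rgb [55. 56. 55.]
vial [ 0.37507219 -0.10215088]
mortar 441.99624765478427 167.01594746716697 1066
```

```bash
python3 -c "
from plant import env
print(env.sign_off())"
```

```text
the job is handed in; nothing more can be done
None
```

I've handed the job in: each of the four bungs was released in the dish of its own size at about 46 s, and the vial and mortar haven't moved; camera views show the two smallest standing upright, while the two largest were checked only by image measurements (right size and place, with uprightness not confirmed by eye).

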